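# Fill the last cell of the raked jar tray and check it with the sliding bar

## Robot

A 7-joint arm with a two-finger parallel gripper is mounted at the origin on a cart in front of the work surface, level with it; the furniture and walls round the work are solid. World frame = base frame: x ahead of the robot, y to its left, z up, the work surface at z = 0. Lengths are in m, angles in rad, forces in N, time in s.
With the tool pointing down it reaches from about 0.4 to 0.85 m from the base axis. Payload 4.4 kg.
Tool frame: the origin (TCP) lies between the finger pads; the fingertips stand 8 mm ahead of it and the grasp point (between the pads) lies 11 mm behind it; z points along the fingers, y is the line along which they close (so a half turn about z gives the same grasp; the last joint's range is limited). The gripper opens to 94 mm and grips with 3 to 60 N. Pads are 16 mm wide; open, the fingers measure 119 mm over their backs; the gripper's body (75 mm by 177 mm) begins 78 mm behind the grasp point.
Start: joints at [1.113, 0.628, 0.038, 1.517, -0.027, 0.996, -0.02], TCP at [0.248, -0.601, 0.213] pointing down, gripper open.
Joint ranges: [-3.06, 3.06], [-0.37, 2.12], [-1.25, 1.32], [0.18, 2.47], [-1.1, 4.24], [0.23, 1.98], [-2.94, 2.94]. Speed limits (rad/s): [2.57, 2.57, 3.14, 3.14, 3.14, 3.14, 3.14].

## Interface

Orientations are given as a rotation vector (axis times angle).
In Python, from workcell import observe, viewer, order gives the robot as it stands. The module is installed in compiled form; this text tells all that it offers.
- The arm moves only by the shell command python3 -m handwheel 'ROWS' [OPENING]. ROWS is JSON, a list that holds one entry, the list of rows, each a list of 6 numbers: the shift along the tool's x, y, z in cm, then the turn, a rotation vector about the tool's x, y, z in degrees. A call has 1 to 20 rows; each row is the pose to reach, as a shift and turn from the pose commanded when the call began, along the tool's axes at that moment; what a row does not reach only later rows make up. A row lasts 1/12 s, in which the tool goes at most 41.7 mm and 7.16 degrees, less where a joint would pass 70% of its speed; a pose out of reach is approached as far as the arm can. A call with a gripper value outside its range is refused whole. OPENING is the finger opening in cm, from 0 to 9.4, set as the call begins (- or left out, the last holds). The fingers move at their own pace and stop on an object; the grip force is fixed at half the most. Time passes only in rows, so rows that repeat a pose let the fingers close. It gives the time, the measured TCP pose, the force, the opening and the grip force at its end, in the units of the state.
- observe(): the state, without advancing time (a new reading comes with each control period).
- viewer.capture(name): name is "scene" or "top"; returns a dict with "pixels" (420x560x3 uint8, red, green, blue), "z_map" (420x560 float32, m along the optical axis (not along the pixel's ray), 0 where there is no reading), "intrinsics" (3x3 intrinsics, pixels), "k1" (the pictures are not rectified: a ray, as slopes to the right and down, at radius r is drawn at 1 + k1 r^2 times it, then the intrinsics apply), "T" (4x4, takes a point from camera to world coordinates). Camera axes: x right, y down, z forward; pixel columns grow to the right and rows downward; lengths in m; the calibration is good to about 2 mm. A picture is of the moment at which its call begins.
- order.finish_job(): hands the job in; it is judged then, once.
The state is a dict: "t": time; "joints": joint angles; "joint_vel": joint speeds; "joint_torque": joint torques, N m; "position": TCP position; "tool_rot": TCP orientation; "contact_force": force on the tool from outside, world axes, zero at the start; "ft_torque": the same for the moment, N m; "finger_gap": opening from 0.0 (shut) to 1.0 (fully open); "grip_force": force on a finger pad.
Only numpy, scipy, OpenCV 4.12 (cv2) and the standard library are available. Lean on these libraries where they do the work, as an engineer would, in place of code of your own. Each camera call takes 0.05 s, during which the arm holds its last target. There are 200 camera calls.

## Task

Fill the empty cell of the sloping white tray with whichever of the two spare jars, standing at the left and right near the front of the table, sits wholly below the tray's rim, set flat on the cell's floor. Then, with the jar let go, sweep the check bar by its blue tab from the right end all the way to the left end, so that it passes over all three jars and shows that nothing stands proud. Leave the other spare jar where it is and the jars already packed in their cells.

Things in the scene. Friction and masses are not known exactly. Their poses are not given: they have to be found in the camera images.
- organiser: White plastic tray on a wire stand, 112 x 344 mm, fixed, raked 22 degrees: its low long side faces the robot at yaw 0. Origin on the table under the tray's centre; own x away from the robot, y along the row of three cells (left), z vertical. In this frame the floor's normal (the way into the cells) is (-0.375, 0, 0.927) and up-slope is (0.927, 0, 0.375).
- tray_floor (a point): Centre of the tray's inner floor, 70 mm above the tray's origin. Along the row the cells' middles lie at -78, 0 and +78 mm from here. Each cell is 74 x 74 mm inside and 49 mm deep along the normal (to the rim), with 4 mm walls. Its axes are those of organiser.
- notch (a point): Middle of the bottom edge of the front notch of the middle cell. Every cell has such a finger notch, 44 mm wide, open at the top, down to 14 mm above the floor, in its front and back walls, so a gripper that closes up and down the slope can set a jar right down; left and right of a jar there is no room for fingers.
- rod (a point): Middle of the front one of two thin guide rods (6 mm) of the bar, which run along the row outside the front and back walls, 50 mm down and up the slope from the tray's middle and 8 mm above the floor plane.
- felt_pad: Round blue felt pad, 44 mm across, under 1 mm thick, in the middle of the floor of the EMPTY cell (any of the three). Origin at the centre of the empty cell's floor; its z is the floor's normal, its x points up the slope, its y along the row.
- check_bar (a joint): Slide of the check bar, an aluminium bridge 14 mm wide across the tray, its underside 2 mm above the rim, so a jar that stands proud stops it. 0 = parked on the right end land (y = -150 mm in the tray's frame), 0.300 m = parked on the left end land (y = +150 mm). It slides along the tray's +y with about 1.2 N of friction and stays where it is left.
- bar_tab (a point): Centre of the top of the bar's blue tab, a block 24 mm long up and down the slope, 12 mm thick along the row, 26 mm high along the tray's normal (the bar's top surface is under it). It can be pinched up and down the slope, or pushed.
- cream_jar: Spare cream jar, round, white body and pale grey lid, 63 mm across, 45 mm high; stands upright on the table to the left or the right of the tray. Origin at the centre of its underside, z up its axis. About 0.12 kg.
- black_jar: The other spare jar, round, black, 69 mm across, 55 mm high: it would stand proud of the rim. Upright on the table on the other side of the tray. Origin at the centre of its underside.
- loaded_jar_1: A jar like cream_jar (63 x 45 mm), already packed in a cell. Origin at the centre of its underside.
- loaded_jar_2: Another such jar, packed in another cell. Origin at the centre of its underside.
Not all that is in view belongs to the job. Leave any purple or red look-alike of the loaded_jar_1 alone. Leave any purple look-alike of the loaded_jar_2 alone.

How it is judged:
By the outcome, as a careful person would: the job done as asked, in the order asked, and still so for the second after the job is handed in, with the robot touching nothing.
It also fails if it takes over 58 s, if anything falls off the work surface, if the arm or the gripper's body presses on something with over 40 N, if the wrist force passes 120 N, or if a joint passes its speed limit or range.

## Working session

There is one attempt and no reset: what is moved stays moved. The work goes in short steps, Python scripts to look and compute and a shell command to move; the robot and the scene stay as the last step left them, time stands still between calls to the robot, and variables do not carry over. Pictures are saved under pics/ and viewed, at most 10 in all, crops included, and the job is handed in when it is done.

```bash
mkdir -p pics; cat > h.py <<'E'
import numpy as np, cv2
from workcell import observe, viewer, order
from scipy.spatial.transform import Rotation as R
def cap(n):
    d=viewer.capture(n); return d
def pts(d):
    K=np.array(d["intrinsics"]); h,w=d["z_map"].shape
    u,v=np.meshgrid(np.arange(w),np.arange(h))
    p=np.stack([u,v],-1).reshape(-1,1,2).astype(np.float64)
    n=cv2.undistortPoints(p,K,np.array([d["k1"],0,0,0.]),).reshape(h,w,2)
    z=d["z_map"]; c=np.dstack([n[...,0]*z,n[...,1]*z,z])
    T=np.array(d["T"]); P=c@T[:3,:3].T+T[:3,3]; P[z==0]=np.nan
    return P
E
python3 - <<'E'
from h import *
for n in("scene","top"):
    d=cap(n); cv2.imwrite(f"pics/{n}0.png",d["pixels"][...,::-1]); np.savez(f"pics/{n}0.npz",P=pts(d),px=d["pixels"])
    print(n,np.round(d["T"],3).tolist(),d["k1"],np.round(d["intrinsics"],1).tolist())
print(observe())
E
```

```text
scene [[-0.519, -0.669, 0.532, 0.066], [-0.855, 0.401, -0.33, 0.309], [0.007, -0.625, -0.78, 0.826], [0.0, 0.0, 0.0, 1.0]] -0.10026024588544624 [[391.9, 0.0, 277.0], [0.0, 391.9, 208.2], [0.0, 0.0, 1.0]]
top [[0.028, -0.998, 0.065, 0.485], [-0.999, -0.027, 0.019, -0.008], [-0.017, -0.065, -0.998, 1.371], [0.0, 0.0, 0.0, 1.0]] 0.009488100520007349 [[457.9, 0.0, 278.2], [0.0, 457.9, 206.1], [0.0, 0.0, 1.0]]
{'t': 0.1, 'joints': array([ 1.11319909,  0.62924344,  0.03844271,  1.51821637, -0.02697321,
        0.99632267, -0.02000209]), 'joint_vel': array([ 1.44331583e-05, -1.12988469e-03,  9.72817731e-04, -1.94734279e-03,
       -1.45449291e-03, -1.32490473e-03, -1.85858928e-03]), 'joint_torque': array([ 3.28555150e-03, -5.50795913e+01,  1.14801161e+00, -1.87117106e+01,
       -5.20012854e-02,  1.91276724e-02,  6.01045213e-05]), 'position': array([ 0.24800827, -0.60021131,  0.21266917]), 'tool_rot': array([-3.07989794e+00, -6.11210678e-01,  5.67089646e-04]), 'contact_force': array([ 0.626495  ,  0.52858143, -0.36165906]), 'ft_torque': array([-0.01034663,  0.00263678,  0.0310094 ]), 'grip_force': 0.0, 'finger_gap': 0.9991367794076432}
```

View pics/scene0.png

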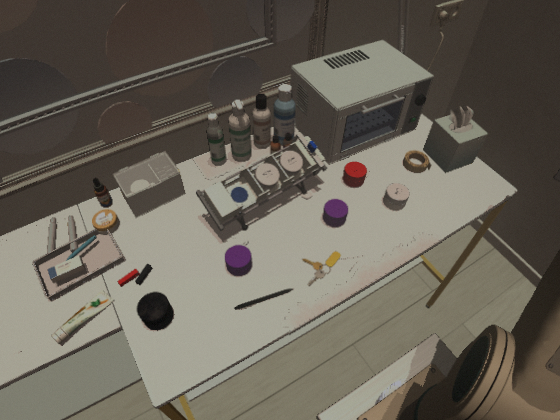

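View pics/top0.png

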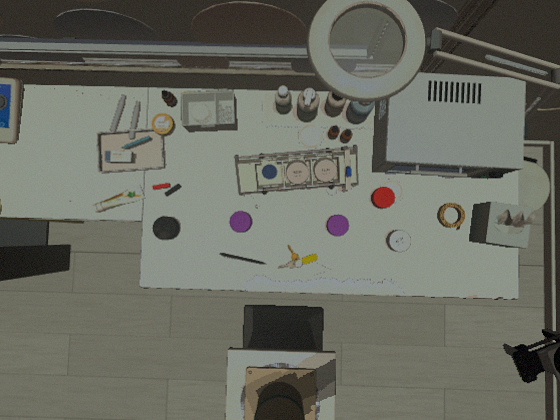

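The scene shows the tray in the middle, the blue felt in the left cell at top (269,172) / scene (239,196), and two packed jars at top (298,172) and (326,170). The bar with its blue tab is at the right end, top (348,172) / scene (312,147).

What could be taken for the cream jar:
- White jar at top (399,240) / scene (397,195).
- Red jar at top (383,198).
- Purple jars at top (241,222) and (338,225).
- Black jar at top (166,228).
- Orange-topped tub at top (163,124).
- The two packed jars.

I choose the white one at (399,240) and check it in a crop.

```bash
python3 - <<'E'
from h import *
import warnings; warnings.filterwarnings("ignore")
S={n:np.load(f"pics/{n}0.npz") for n in("scene","top")}
a=S["scene"]["px"][165:225,360:430,::-1]; b=S["scene"]["px"][125:235,190:340,::-1]
a=cv2.resize(a,None,fx=5,fy=5,interpolation=2); b=cv2.resize(b,None,fx=3,fy=3,interpolation=2)
c=np.zeros((330,800,3),np.uint8); c[:300,:350]=a; c[:330,350:800]=b; cv2.imwrite("pics/crop.png",np.clip(c*1.6,0,255).astype(np.uint8))
win={"scene":{"cream":(370,170,425,220),"tray":(180,130,345,240),"black":(125,285,185,340)},"top":{"cream":(380,222,420,258),"tray":(225,140,370,200),"black":(145,210,188,245)}}
for n in S:
    P=S[n]["P"];px=S[n]["px"]
    for k in("cream","black"):
        x0,y0,x1,y1=win[n][k]; q=P[y0:y1,x0:x1].reshape(-1,3); h=q[:,2]; 
        t=q[(h>.035)&(h<.065)]; print(n,k,"tophgt",np.percentile(t[:,2],[50,90]),len(t))
        t=t[t[:,2]>np.percentile(t[:,2],50)-.006]
        (cx,cy),r=cv2.minEnclosingCircle(t[:,:2].astype(np.float32)); print("   c",np.round([cx,cy,r*2],4), t.mean(0).round(4))
    x0,y0,x1,y1=win[n]["tray"]; q=P[y0:y1,x0:x1]; c=px[y0:y1,x0:x1]
    hsv=cv2.cvtColor(c,cv2.COLOR_RGB2HSV); m=((hsv[...,0]>98)&(hsv[...,0]<128)&(hsv[...,1]>110)).astype(np.uint8)
    N,L,st,ce=cv2.connectedComponentsWithStats(m)
    for i in range(1,N):
        if st[i,4]>12:
            z=q[L==i]; print(n,"blue",ce[i]+[x0,y0],st[i,4],"mean",np.nanmean(z,0).round(4),"min",np.nanmin(z,0).round(4),"max",np.nanmax(z,0).round(4))
    # tray points
    z=q.reshape(-1,3); z=z[(z[:,2]>.05)&(z[:,2]<.2)]; 
    print(n,"tray pts bbox",np.nanpercentile(z,[1,50,99],axis=0).round(3).tolist())
    print(cv2.minAreaRect(z[:,:2].astype(np.float32)))
E
```

```text
scene cream tophgt [0.04308457 0.04513425] 347
   c [ 0.4814 -0.3298  0.065 ] [ 0.4805 -0.3272  0.043 ]
scene black tophgt [0.05412856 0.05607386] 857
   c [0.5    0.3497 0.0709] [0.4985 0.3493 0.0543]
scene blue [312.60714286 144.35714286] 28 mean [ 0.6621 -0.166   0.1455] min [ 0.6524 -0.1721  0.1414] max [ 0.6737 -0.161   0.1502]
scene tray pts bbox [[0.609, -0.283, 0.051], [0.674, -0.031, 0.095], [0.962, 0.142, 0.138]]
((0.7942666411399841, -0.06849747896194458), (0.36011016368865967, 0.4548598527908325), 3.5424816608428955)
top cream tophgt [0.04611558 0.04941662] 387
   c [ 0.4805 -0.3344  0.0635] [ 0.4803 -0.3341  0.0462]
top black tophgt [0.05484926 0.05809363] 472
   c [0.4984 0.3429 0.0692] [0.4982 0.3425 0.0551]
top blue [348.15789474 171.02631579] 38 mean [ 0.6637 -0.1706  0.1465] min [ 0.6526 -0.1758  0.1308] max [ 0.6759 -0.1653  0.1553]
top tray pts bbox [[0.61, -0.201, 0.056], [0.669, -0.036, 0.103], [0.733, 0.135, 0.144]]
((0.6774263381958008, -0.033432573080062866), (0.148437038064003, 0.3444206118583679), 6.63480806350708)
```

View pics/crop.png

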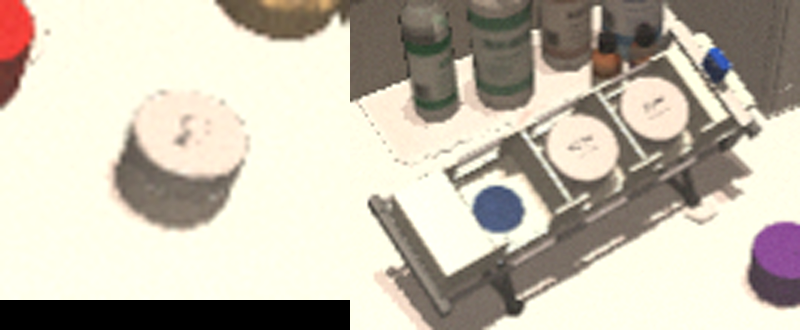

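The crop shows the white-bodied, pale-lidded jar alone (scene (397,195)), so it is the cream jar. The felt lies in the left cell (scene (239,196)). Next I measure the felt, lids and tray yaw.

```bash
python3 - <<'E'
from h import *
import warnings; warnings.filterwarnings("ignore")
S={n:np.load(f"pics/{n}0.npz") for n in("scene","top")}
fw={"scene":(222,182,258,212),"top":(258,160,282,184)}
lid={"scene":[(250,158,284,190),(275,146,308,178)],"top":[(282,156,312,188),(312,154,340,186)]}
for n in S:
    P=S[n]["P"];px=S[n]["px"]; x0,y0,x1,y1=fw[n]
    c=px[y0:y1,x0:x1].astype(int); q=P[y0:y1,x0:x1]; m=(c[...,2]-c[...,0]>20)
    z=q[m]; f=np.nanmean(z,0); print(n,"felt",m.sum(),f.round(4),"ext",np.ptp(z,axis=0).round(4))
    # plane fit normal
    A=np.c_[z[:,:2],np.ones(len(z))]; k=np.linalg.lstsq(A,z[:,2],rcond=None)[0]; print("   grad",k[:2].round(3),"yaw",np.degrees(np.arctan2(k[1],k[0])).round(1))
    for w in lid[n]:
        x0,y0,x1,y1=w; c=px[y0:y1,x0:x1]; q=P[y0:y1,x0:x1].reshape(-1,3)
        hs=cv2.cvtColor(c,cv2.COLOR_RGB2HSV).reshape(-1,3)
        yaw=np.radians(5); up=np.array([.927*np.cos(yaw),.927*np.sin(yaw),.375]); nr=np.array([-.375*np.cos(yaw),-.375*np.sin(yaw),.927])
        h=(q-f)@nr; s=q[(abs(h-.045)<.006)&(abs((q-f)@up)<.036)]
        # lid disc: keep biggest radius-consistent cluster
        mm=((abs(h-.045)<.006)&(abs((q-f)@up)<.036)&(hs[:,2]>110)).reshape(c.shape[:2]).astype(np.uint8)
        N,L,st,ce=cv2.connectedComponentsWithStats(mm); i=1+st[1:,4].argmax(); z=q[(L==i).ravel()]
        print("   lid",st[i,4],ce[i]+[x0,y0],z.mean(0).round(4),"rel(up,row,n)",np.round([(z.mean(0)-f)@up,(z.mean(0)-f)@np.cross(nr,up),(z.mean(0)-f)@nr],4),"ext row",np.ptp(z@np.cross(nr,up)).round(4), np.ptp(z@up).round(4))
E
```

```text
scene felt 183 [0.6695 0.0494 0.0702] ext [0.038  0.0397 0.0168]
   grad [0.363 0.072] yaw 11.1
   lid 399 [267.25062657 173.80200501] [ 0.6608 -0.0297  0.1105] rel(up,row,n) [ 0.0007 -0.0781  0.0432] ext row 0.0615 0.0605
   lid 359 [290.91364903 160.76044568] [ 0.6696 -0.1061  0.1105] rel(up,row,n) [ 0.0027 -0.1549  0.0424] ext row 0.06 0.0602
top felt 159 [0.668  0.0452 0.0719] ext [0.0356 0.0403 0.0221]
   grad [0.383 0.049] yaw 7.3
   lid 355 [297.30140845 172.69859155] [ 0.6603 -0.035   0.1131] rel(up,row,n) [ 0.0019 -0.0793  0.0437] ext row 0.0588 0.0601
   lid 346 [325.44797688 170.25722543] [ 0.669  -0.1125  0.1134] rel(up,row,n) [ 0.0038 -0.1572  0.0433] ext row 0.0587 0.0594
```

```bash
cat >> h.py <<'E'
YAW=np.radians(6.4)
def frame(om):  # tool down, tool x at azimuth om deg
    a=np.radians(om); x=np.array([np.cos(a),np.sin(a),0]); z=np.array([0,0,-1.]); return np.c_[x,np.cross(z,x),z]
def tray():
    c,s=np.cos(YAW),np.sin(YAW)
    return np.array([.927*c,.927*s,.375]),np.array([-s,c,0]),np.array([-.375*c,-.375*s,.927])
def tilted():
    up,row,n=tray(); return np.c_[row,up,-n]
def plan(p,Rt):
    s=observe(); R0=R.from_rotvec(s["tool_rot"])
    d=R0.inv().apply(np.array(p)-s["position"])*100
    w=np.degrees((R0.inv()*R.from_matrix(Rt)).as_rotvec())
    print("row",d.round(2).tolist(),w.round(1).tolist(),"rows>=",np.ceil(max(np.linalg.norm(d)/4.17,np.linalg.norm(w)/7.16)))
E
python3 -c "
from h import *
plan([.481,-.332,.17],frame(65)); plan([.481,-.332,.025],frame(65))
P=np.load('pics/top0.npz')['P']; 
for u,v in((383,198),(338,225),(390,165),(390,120),(400,90),(283,95),(360,40)): print(u,v,P[v,u].round(3))"
```

```text
row [31.78, -15.88, 4.29] [-0.1, -0.0, -42.6] rows>= 9.0
row [31.78, -15.86, 18.79] [-0.1, -0.0, -42.6] rows>= 10.0
383 198 [ 0.602 -0.286  0.045]
338 225 [ 0.521 -0.158  0.042]
390 165 [ 0.681 -0.28   0.158]
390 120 [ 0.788 -0.266  0.211]
400 90 [ 0.742 -0.198  0.591]
283 95 [0.86 0.01 0.17]
360 40 [ 0.828 -0.128  0.593]
```

```bash
python3 -m handwheel '[[[31.8,-15.9,4.3,0,0,-42.6],[31.8,-15.9,4.3,0,0,-42.6],[31.8,-15.9,4.3,0,0,-42.6],[31.8,-15.9,4.3,0,0,-42.6],[31.8,-15.9,4.3,0,0,-42.6],[31.8,-15.9,4.3,0,0,-42.6],[31.8,-15.9,4.3,0,0,-42.6],[31.8,-15.9,4.3,0,0,-42.6],[31.8,-15.9,4.3,0,0,-42.6],[31.8,-15.9,4.3,0,0,-42.6],[31.8,-15.9,4.3,0,0,-42.6],[31.8,-15.9,4.3,0,0,-42.6],[31.8,-15.9,4.3,0,0,-42.6],[31.8,-15.9,4.3,0,0,-42.6]]]' 9.4
python3 -c "
from h import *
plan([.481,-.332,.025],frame(65))
for n in('scene','top'):
    d=cap(n); cv2.imwrite(f'pics/{n}1.png',d['pixels'][...,::-1]); np.savez(f'pics/{n}1.npz',P=pts(d),px=d['pixels'])
a=cv2.imread('pics/scene1.png')[100:300,280:540]; b=cv2.imread('pics/top1.png')[150:300,320:480]
c=np.zeros((600,800,3),np.uint8); c[:400,:520]=cv2.resize(a,None,fx=2,fy=2); 
c[:262,520:800]=cv2.resize(b,(280,262)); cv2.imwrite('pics/c1.png',c)"
```

```text
t: 1.27
position: [0.4801, -0.3342, 0.1706]
tool_rot: [2.651, 1.685, -0.001]
contact_force: [-0.2, -0.4, -0.4]
finger_gap: 1.002
grip_force: 0.0
row [0.25, -0.01, 14.56] [-0.0, 0.1, -0.1] rows>= 4.0
```

View pics/c1.png

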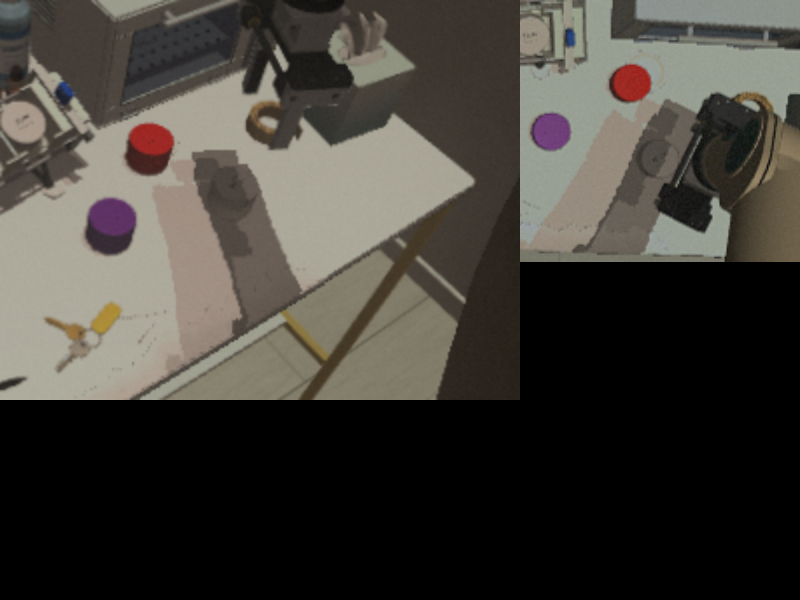

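The crop shows the gripper above and, by parallax, to the right of the jar (jar at crop (232,192)). I check the fingertips in the depth map against the reported TCP.

```bash
python3 -c "
from h import *
s=observe(); print(s['position'])
F=frame(65)
for n in('scene','top'):
    P=np.load(f'pics/{n}1.npz')['P'].reshape(-1,3); q=(P-s['position'])@F*1000
    for sg in(1,-1):
        m=(abs(q[:,0])<30)&(q[:,1]*sg>35)&(q[:,1]*sg<75)&(q[:,2]>-50)&(q[:,2]<20); z=q[m]
        if len(z): print(n,sg,len(z),np.percentile(z,[2,50,98],axis=0).round(1).tolist())
"
```

```text
[ 0.48054083 -0.33366189  0.17059126]
scene 1 164 [[-8.5, 44.7, -48.1], [3.6, 47.6, -19.3], [10.5, 58.2, 8.3]]
scene -1 157 [[-7.5, -61.0, -49.2], [5.1, -57.6, -27.1], [11.3, -48.1, 0.2]]
top 1 20 [[-9.0, 46.3, -34.7], [4.4, 50.0, -10.5], [6.0, 57.2, 3.7]]
```

```bash
python3 -m handwheel '[[[0.1,0,4,0,0,0],[0.1,0,8,0,0,0],[0.1,0,11,0,0,0],[0.1,0,13,0,0,0],[0.1,0,14.5,0,0,0],[0.1,0,14.5,0,0,0],[0.1,0,14.5,0,0,0]]]' && python3 -m handwheel '[[[0,0,0,0,0,0],[0,0,0,0,0,0],[0,0,0,0,0,0],[0,0,0,0,0,0],[0,0,0,0,0,0],[0,0,0,0,0,0],[0,0,0,0,0,0],[0,0,0,0,0,0],[0,0,0,0,0,0],[0,0,0,0,0,0]]]' 5.0
```

```text
t: 1.95
position: [0.4812, -0.3317, 0.025]
tool_rot: [-2.649, -1.687, 0.001]
contact_force: [0.6, 0.1, 0.3]
finger_gap: 1.002
grip_force: 0.0
t: 2.78
position: [0.4822, -0.3317, 0.0262]
tool_rot: [2.648, 1.689, 0.0]
contact_force: [-0.4, 0.4, 6.1]
finger_gap: 0.667
grip_force: 30.0
```

```bash
python3 -m handwheel '[[[0,0,-4,0,0,0],[0,0,-8,0,0,0],[0,0,-12,0,0,0],[0,0,-16,0,0,0],[0,0,-18,0,0,0],[0,0,-18,0,0,0],[0,0,-18,0,0,0]]]' && python3 -c "
from h import *
f=np.array([.669,.0475,.0705]); up,row,n=tray()
plan(f+n*.13,tilted())"
```

```text
t: 3.37
position: [0.482, -0.3316, 0.2061]
tool_rot: [2.648, 1.688, 0.001]
contact_force: [0.0, -0.6, -2.2]
finger_gap: 0.669
grip_force: 30.0
row [39.73, -3.21, 1.49] [-21.4, 6.1, -31.0] rows>= 10.0
```

```bash
python3 -m handwheel '[[[2,-0.2,0.1,-1.1,0.3,-1.6],[5,-0.4,0.2,-2.7,0.8,-3.9],[8,-0.6,0.3,-4.3,1.2,-6.2],[11.5,-0.9,0.4,-6.2,1.8,-9],[15,-1.2,0.6,-8.1,2.3,-11.7],[18.5,-1.5,0.7,-10,2.8,-14.4],[22,-1.8,0.8,-11.9,3.4,-17.2],[25.5,-2.1,1,-13.7,3.9,-19.9],[29,-2.3,1.1,-15.6,4.5,-22.6],[32.5,-2.6,1.2,-17.5,5,-25.4],[35.5,-2.9,1.3,-19.1,5.5,-27.7],[38,-3.1,1.4,-20.5,5.8,-29.7],[39.7,-3.2,1.5,-21.4,6.1,-31],[39.7,-3.2,1.5,-21.4,6.1,-31],[39.7,-3.2,1.5,-21.4,6.1,-31],[39.7,-3.2,1.5,-21.4,6.1,-31],[39.7,-3.2,1.5,-21.4,6.1,-31]]]' && python3 -c "
from h import *
f=np.array([.669,.0475,.0705]); up,row,n=tray(); s=observe(); F=tilted()
plan(f+n*.13,F)
for k in('scene','top'):
    d=cap(k); P=pts(d); np.savez(f'pics/{k}2.npz',P=P,px=d['pixels']); cv2.imwrite(f'pics/{k}2.png',d['pixels'][...,::-1])
    q=((P.reshape(-1,3)-s['position'])@F*1000)
    m=(abs(q[:,0])<40)&(abs(q[:,1])<40)&(q[:,2]>-30)&(q[:,2]<32); z=q[m]; print(k,len(z), np.percentile(z,[2,50,98],axis=0).round(1).tolist() if len(z) else '')
a=cv2.imread('pics/scene2.png')[80:260,150:400]; b=cv2.imread('pics/top2.png')[110:230,200:400]
c=np.zeros((600,800,3),np.uint8); c[:360,:500]=cv2.resize(a,None,fx=2,fy=2); c[360:600,:400]=cv2.resize(b,None,fx=2,fy=2); cv2.imwrite('pics/c2.png',c)"
```

```text
t: 4.78
position: [0.6196, 0.0399, 0.1896]
tool_rot: [1.908, 2.129, 0.412]
contact_force: [0.5, -1.0, -1.3]
finger_gap: 0.671
grip_force: 30.0
row [0.2, 0.16, -0.09] [-0.2, -0.0, -0.1] rows>= 1.0
scene 597 [[-22.3, -35.6, -23.6], [13.4, -1.2, -16.8], [31.6, 34.8, 20.3]]
top 67 [[-34.1, -7.8, -25.8], [-3.4, -0.6, -20.0], [12.3, 6.5, -15.6]]
```

View pics/c2.png

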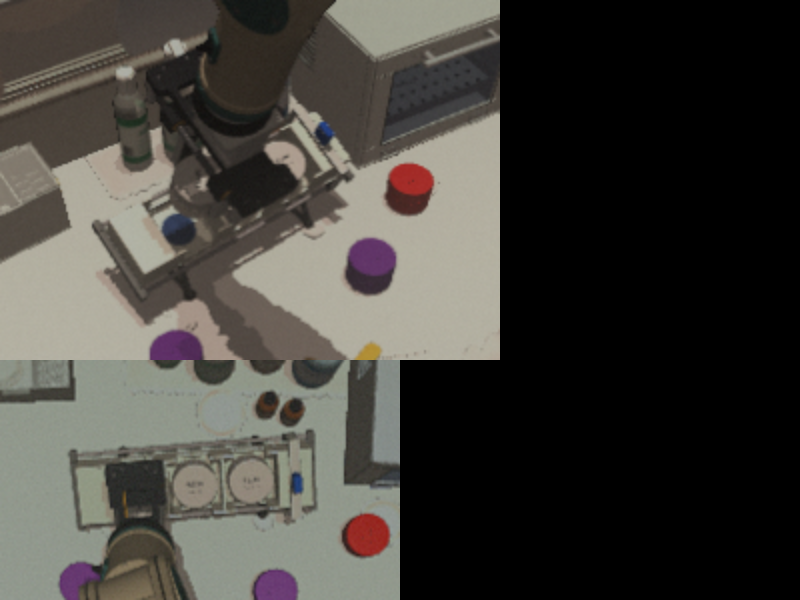

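The picture shows the jar held between the fingers above the empty left cell (scene crop (195,185)). The bar is still parked right, with its tab at (325,130). Jar and TCP are aligned to about 1 mm, so I go down along the normal.

```bash
python3 -c "
from h import *
f=np.array([.669,.0476,.0705]); up,row,n=tray()
plan(f+n*.13,tilted())"
python3 -m handwheel '[[[0.1,0.1,1.5,0,0,0],[0.1,0.1,3,0,0,0],[0.1,0.1,4,0,0,0],[0.1,0.1,5,0,0,0],[0.1,0.1,5,0,0,0],[0.1,0.1,5,0,0,0],[0.1,0.1,5,0,0,0]]]'; python3 -c "
from h import *
f=np.array([.669,.0476,.0705]); up,row,n=tray()
plan(f+n*.08,tilted());plan(f+n*.0265,tilted())"
```

```text
row [0.19, 0.09, -0.05] [-0.1, -0.0, -0.1] rows>= 1.0
t: 5.47
position: [0.6398, 0.0444, 0.1449]
tool_rot: [1.905, 2.129, 0.415]
contact_force: [0.5, 0.9, -0.8]
finger_gap: 0.667
grip_force: 30.0
row [-0.01, -0.07, 0.0] [-0.0, -0.1, -0.1] rows>= 1.0
row [-0.02, -0.06, 5.35] [-0.0, -0.1, -0.1] rows>= 2.0
```

```bash
python3 -m handwheel '[[[0,-0.05,1,0,0,0],[0,-0.05,2,0,0,0],[0,-0.05,3,0,0,0],[0,-0.05,3.7,0,0,0],[0,-0.05,4.3,0,0,0],[0,-0.05,4.7,0,0,0],[0,-0.05,4.9,0,0,0],[0,-0.05,4.9,0,0,0],[0,-0.05,4.9,0,0,0]]]'; python3 -c "
from h import *
f=np.array([.669,.0476,.0705]); up,row,n=tray()
plan(f+n*.0265,tilted())
for k in('scene',):
    d=cap(k); cv2.imwrite('pics/c3.png',cv2.resize(d['pixels'][120:260,160:360,::-1],None,fx=4,fy=4,interpolation=2))"
```

```text
t: 6.22
position: [0.6576, 0.0472, 0.0995]
tool_rot: [1.904, 2.13, 0.416]
contact_force: [0.6, 0.2, -1.9]
finger_gap: 0.662
grip_force: 30.0
row [-0.09, -0.04, 0.46] [-0.0, -0.1, 0.0] rows>= 1.0
```

View pics/c3.png

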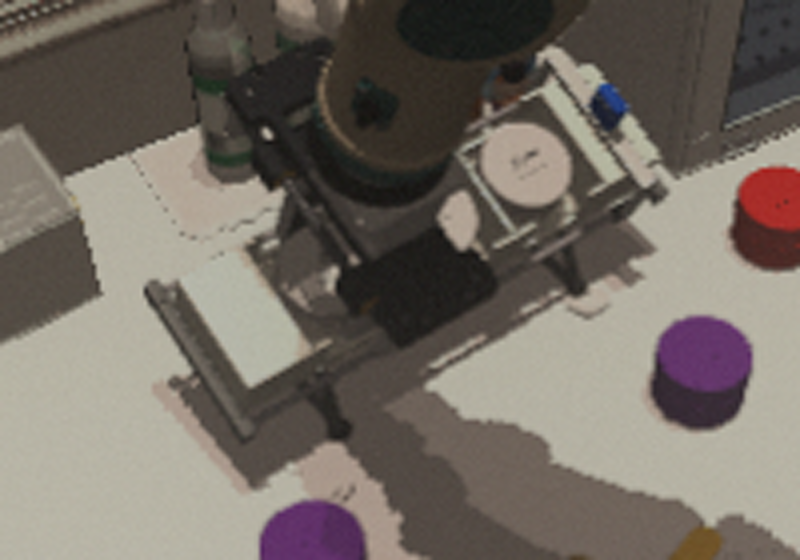

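The jar is inside the cell (crop (310,285)) with no contact force yet. I lower it slowly until it touches.

```bash
python3 -m handwheel '[[[0,0,0.15,0,0,0],[0,0,0.3,0,0,0],[0,0,0.3,0,0,0],[0,0,0.3,0,0,0]]]'; python3 -m handwheel '[[[0,0,0.1,0,0,0],[0,0,0.15,0,0,0],[0,0,0.15,0,0,0]]]'
```

```text
t: 6.6
position: [0.6586, 0.0474, 0.0961]
tool_rot: [1.904, 2.131, 0.415]
contact_force: [-0.4, 0.1, -1.8]
finger_gap: 0.668
grip_force: 30.0
t: 6.85
position: [0.6591, 0.0475, 0.0945]
tool_rot: [1.904, 2.131, 0.415]
contact_force: [-0.2, 0.5, -1.6]
finger_gap: 0.665
grip_force: 30.0
```

```bash
python3 -m handwheel '[[[0,0,0.1,0,0,0],[0,0,0.1,0,0,0],[0,0,0.1,0,0,0]]]'; python3 -m handwheel '[[[0,0,0.1,0,0,0],[0,0,0.1,0,0,0],[0,0,0.1,0,0,0]]]'
```

```text
t: 7.1
position: [0.6593, 0.0476, 0.0943]
tool_rot: [1.904, 2.131, 0.415]
contact_force: [-4.5, 0.8, 5.5]
finger_gap: 0.668
grip_force: 30.0
t: 7.35
position: [0.6593, 0.0476, 0.0943]
tool_rot: [1.903, 2.13, 0.415]
contact_force: [-10.7, -0.3, 15.3]
finger_gap: 0.673
grip_force: 30.0
```

```bash
python3 -m handwheel '[[[0,0,-0.1,0,0,0],[0,0,-0.1,0,0,0],[0,0,-0.1,0,0,0],[0,0,-0.1,0,0,0],[0,0,-0.1,0,0,0]]]' 7.2; python3 -m handwheel '[[[0,0,-0.6,0,0,0],[0,0,-1.5,0,0,0],[0,0,-3,0,0,0],[0,0,-6,0,0,0],[0,0,-9,0,0,0],[0,0,-12,0,0,0],[0,0,-14,0,0,0],[0,0,-14,0,0,0],[0,0,-14,0,0,0]]]'; python3 -c "
from h import *
# move aside: back toward robot and right, above tab
up,row,n=tray(); plan([.50,-.22,.30],tilted())"
```

```text
t: 7.77
position: [0.6597, 0.0476, 0.0936]
tool_rot: [1.904, 2.131, 0.415]
contact_force: [-0.6, -0.2, -0.1]
finger_gap: 0.769
grip_force: 0.0
t: 8.52
position: [0.6078, 0.041, 0.2248]
tool_rot: [1.904, 2.129, 0.416]
contact_force: [-0.2, -0.2, -1.1]
finger_gap: 0.765
grip_force: 0.0
row [-24.73, -9.78, -12.11] [0.1, -0.0, -0.0] rows>= 8.0
```

```bash
python3 -m handwheel '[[[-3.5,-1.4,-1.7,0,0,0],[-7,-2.8,-3.4,0,0,0],[-10.5,-4.2,-5.1,0,0,0],[-14,-5.6,-6.8,0,0,0],[-17.5,-7,-8.5,0,0,0],[-21,-8.4,-10.2,0,0,0],[-24.7,-9.8,-12,0,0,0],[-24.7,-9.8,-12,0,0,0],[-24.7,-9.8,-12,0,0,0],[-24.7,-9.8,-12,0,0,0],[-24.7,-9.8,-12,0,0,0]]]' 0
python3 - <<'E'
from h import *
import warnings; warnings.filterwarnings("ignore")
up,row,n=tray(); F=np.c_[up,row,n]; O=np.array([.6777,-.0299,.0705])
bias={"scene":[-.001,.0016,0],"top":[0,-.0025,.0015]}
for k in("scene","top"):
    d=cap(k); P=pts(d)-np.array(bias[k]); px=d["pixels"]; np.savez(f"pics/{k}4.npz",P=P,px=px); cv2.imwrite(f"pics/{k}4.png",px[...,::-1])
    q=(P-O)@F*1000; c=px.astype(int)
    m=(c[...,2]-c[...,0]>25)&(abs(q[...,0])<40)&(q[...,1]<-100)&(q[...,1]>-190)&(q[...,2]>45)&(q[...,2]<110)
    print(k,"tab",m.sum(),np.percentile(q[m],[3,50,97],axis=0).round(1).tolist())
    m=(abs(q[...,0])<58)&(abs(q[...,1]+150)<45)&(q[...,2]>54)&(q[...,2]<64); z=q[m]
    print("  bar top",m.sum(),np.percentile(z,[3,50,97],axis=0).round(1).tolist() if m.any() else '')
    m=(abs(q[...,0])<75)&(abs(q[...,1])<200)&(abs(q[...,2]-47)<4)
    print("  rim row ext",np.percentile(q[m][:,1],[0.5,99.5]).round(1),np.percentile(q[m][:,0],[0.5,99.5]).round(1))
    m=(abs(q[...,0])<40)&(abs(q[...,1])<115)&(abs(q[...,2]-45)<6)&(c.min(-1)>95)
    N,L,st,ce=cv2.connectedComponentsWithStats(m.astype(np.uint8))
    for i in range(1,N):
        if st[i,4]>100: print("  lid",st[i,4],q[L==i].mean(0).round(1))
a=cv2.imread('pics/scene4.png')[120:230,190:340]; b=cv2.imread('pics/top4.png')[140:200,225:375]
c=np.zeros((600,800,3),np.uint8); c[:330,:450]=cv2.resize(a,None,fx=3,fy=3,interpolation=2); c[340:580,:600]=cv2.resize(b,None,fx=4,fy=4,interpolation=2); cv2.imwrite('pics/c4.png',c)
E
```

```text
t: 9.43
position: [0.5006, -0.2174, 0.2972]
tool_rot: [1.902, 2.135, 0.416]
contact_force: [-0.1, -0.0, -0.5]
finger_gap: 0.025
grip_force: 0.0
scene tab 31 [[-9.9, -140.7, 77.4], [-0.0, -135.9, 80.0], [11.0, -131.4, 81.6]]
  bar top 123 [[-49.8, -142.0, 54.1], [5.3, -133.7, 55.3], [53.3, -128.6, 61.7]]
  rim row ext [-158.9  161.4] [-41.1  41.7]
  lid 354 [  0.4 -76.8  43. ]
  lid 401 [ 0.2  0.3 43.1]
  lid 443 [ 0.6 78.9 43. ]
top tab 40 [[-9.8, -140.2, 67.6], [1.5, -135.4, 81.9], [9.2, -131.6, 87.3]]
  bar top 151 [[-54.8, -143.3, 54.3], [4.4, -137.0, 57.2], [51.5, -127.5, 60.2]]
  rim row ext [-161.6  160.3] [-43.2  39.4]
  lid 376 [ -1.2 -78.7  44.5]
  lid 371 [-1.  -0.8 44.4]
  lid 373 [-0.6 78.1 44.2]
```

View pics/c4.png

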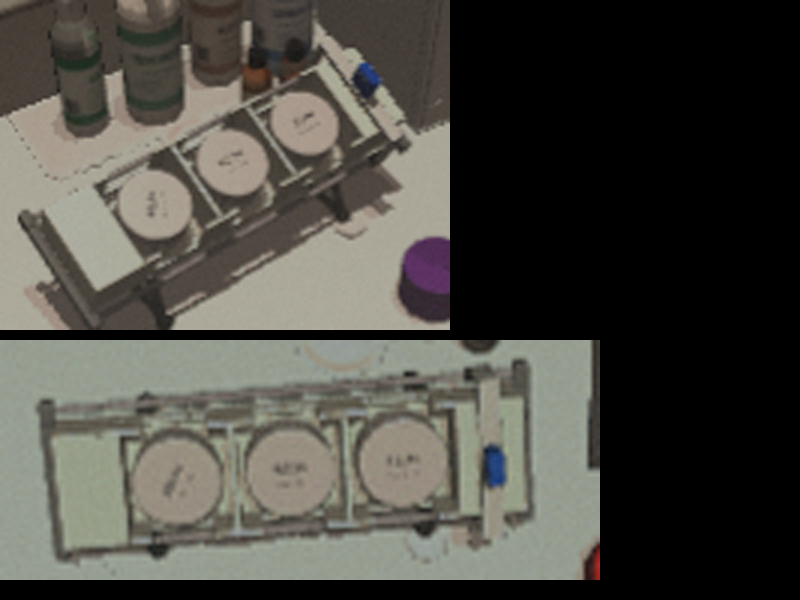

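The picture shows three lids level in the cells (scene crop (155,205), (232,160), (305,123)), with the new jar in the left cell at the same height as the others (43–44 mm). The bar stands at row −136 mm, about 14 mm short of the right end stop. I'll nudge it to the right end first, then sweep left, pushing the tab with shut fingers.

```bash
cat >> h.py <<'E'
O=np.array([.6777,-.0299,.0705])
def tp(r,h,u=0):
    up,row,n=tray(); return O+up*u/1e3+row*r/1e3+n*h/1e3
E
python3 -c "
from h import *
plan(tp(-110,120),tilted())"
```

```text
row [5.52, 9.75, 16.42] [-0.1, -0.2, 0.2] rows>= 5.0
```

```bash
python3 -m handwheel '[[[1,1.8,3,0,0,0],[2,3.5,6,0,0,0],[3,5.3,9,0,0,0],[4,7.1,12,0,0,0],[5,8.9,15,0,0,0],[5.5,9.8,16.4,0,0,0],[5.5,9.8,16.4,0,0,0],[5.5,9.8,16.4,0,0,0],[5.5,9.8,16.4,0,0,0]]]'; python3 -c "
from h import *
plan(tp(-110,120),tilted()); plan(tp(-110,73),tilted())"
```

```text
t: 10.28
position: [0.645, -0.1466, 0.1828]
tool_rot: [1.903, 2.133, 0.415]
contact_force: [-0.6, 0.7, -1.3]
finger_gap: 0.002
grip_force: 0.0
row [0.23, 0.01, 0.11] [-0.1, -0.1, 0.1] rows>= 1.0
row [0.22, 0.01, 4.81] [-0.1, -0.1, 0.1] rows>= 2.0
```

Going down to the left of the tab, then pushing it right: the finger centre should end near row −135.

```bash
python3 -m handwheel '[[[0.1,0,1.5,0,0,0],[0.1,0,3,0,0,0],[0.1,0,4,0,0,0],[0.1,0,4.7,0,0,0],[0.1,0,4.7,0,0,0],[0.1,0,4.7,0,0,0],[-0.3,0,4.7,0,0,0],[-0.7,0,4.7,0,0,0],[-1.1,0,4.7,0,0,0],[-1.5,0,4.7,0,0,0],[-1.8,0,4.7,0,0,0],[-2.1,0,4.7,0,0,0],[-2.3,0,4.7,0,0,0],[-2.4,0,4.7,0,0,0],[-2.4,0,4.7,0,0,0],[-2.4,0,4.7,0,0,0]]]'; python3 -c "
from h import *
s=observe();up,row,n=tray(); print(((s['position']-O)@np.c_[up,row,n]*1000).round(1),s['contact_force'].round(1))"
```

```text
t: 11.62
position: [0.6654, -0.1658, 0.1392]
tool_rot: [1.903, 2.135, 0.42]
contact_force: [-3.5, 6.8, 2.9]
finger_gap: 0.004
grip_force: 3.3
[   0.4 -133.7   73.9] [-3.5  6.8  2.9]
```

```bash
python3 -m handwheel '[[[0.6,0,0,0,0,0],[0.6,0,0,0,0,0],[0.6,0,-2,0,0,0],[0.6,0,-4,0,0,0],[0.6,0,-4,0,0,0],[-1,0,-4,0,0,0],[-3,0,-4,0,0,0],[-4.2,0,-4,0,0,0],[-4.2,0,-4,0,0,0],[-4.2,0,-4,0,0,0]]]'; python3 - <<'E'
from h import *
import warnings; warnings.filterwarnings("ignore")
s=observe();up,row,n=tray(); F=np.c_[up,row,n]; print(((s['position']-O)@F*1000).round(1)); plan(tp(-177,120),tilted())
for k,b in(("scene",[-.001,.0016,0]),("top",[0,-.0025,.0015])):
    d=cap(k); q=(pts(d)-np.array(b)-O)@F*1000; c=d["pixels"].astype(int)
    m=(c[...,2]-c[...,0]>25)&(abs(q[...,0])<40)&(q[...,1]<-100)&(q[...,1]>-190)&(q[...,2]>45)&(q[...,2]<110)
    print(k,m.sum(),np.percentile(q[m],[3,50,97],axis=0).round(1).tolist() if m.any() else '')
E
```

```text
t: 12.45
position: [0.655, -0.2137, 0.1751]
tool_rot: [1.907, 2.129, 0.414]
contact_force: [-0.4, 1.0, 1.0]
finger_gap: 0.001
grip_force: 0.0
[  -0.6 -180.2  113.1]
row [0.32, 0.06, -0.69] [-0.1, -0.1, -0.1] rows>= 1.0
scene 31 [[-9.1, -154.3, 77.2], [-0.0, -149.5, 80.7], [11.1, -144.3, 82.4]]
top 40 [[-11.5, -153.7, 63.7], [0.9, -148.7, 81.0], [9.3, -144.7, 87.2]]
```

The bar is now at −149, the right end. Now down on its right side and the sweep left.

```bash
python3 -m handwheel '[[[0,0,1.5,0,0,0],[0,0,3,0,0,0],[0,0,4,0,0,0],[0,0,4,0,0,0],[0,0,4,0,0,0],[0.4,0,4,0,0,0],[0.8,0,4,0,0,0],[1.2,0,4,0,0,0],[2,0,4,0,0,0],[3,0,4,0,0,0],[4,0,4,0,0,0],[5,0,4,0,0,0],[6,0,4,0,0,0],[7,0,4,0,0,0],[8,0,4,0,0,0],[9,0,4,0,0,0],[10,0,4,0,0,0],[11,0,4,0,0,0],[11,0,4,0,0,0],[11,0,4,0,0,0]]]'; python3 -c "
from h import *
s=observe();up,row,n=tray(); print(((s['position']-O)@np.c_[up,row,n]*1000).round(1),s['contact_force'].round(1)); plan(tp(137,73),tilted())"
```

```text
t: 14.22
position: [0.6576, -0.1, 0.1388]
tool_rot: [1.903, 2.134, 0.415]
contact_force: [-0.1, 0.1, 0.9]
finger_gap: 0.008
grip_force: 0.0
[ -0.2 -67.4  73.7] [-0.1  0.1  0.9]
row [20.44, 0.07, 0.13] [-0.1, -0.2, 0.1] rows>= 5.0
```

```bash
python3 -m handwheel '[[[0.7,0,0,0,0,0],[1.7,0,0,0,0,0],[2.9,0,0,0,0,0],[4.1,0,0,0,0,0],[5.3,0,0,0,0,0],[6.5,0,0,0,0,0],[7.7,0,0,0,0,0],[8.9,0,0,0,0,0],[10.1,0,0,0,0,0],[11.3,0,0,0,0,0],[12.5,0,0,0,0,0],[13.7,0,0,0,0,0],[14.9,0,0,0,0,0],[16.1,0,0,0,0,0],[17.3,0,0,0,0,0],[18.3,0,0,0,0,0],[19.1,0,0,0,0,0],[19.7,0,0,0,0,0],[20.1,0,0,0,0,0],[20.3,0,0,0,0,0]]]'; python3 - <<'E'
from h import *
import warnings; warnings.filterwarnings("ignore")
s=observe();up,row,n=tray(); F=np.c_[up,row,n]; print(((s['position']-O)@F*1000).round(1),s['contact_force'].round(1)); plan(tp(137,73),tilted())
for k,b in(("scene",[-.001,.0016,0]),("top",[0,-.0025,.0015])):
    d=cap(k); q=(pts(d)-np.array(b)-O)@F*1000; c=d["pixels"].astype(int)
    m=(c[...,2]-c[...,0]>25)&(abs(q[...,0])<40)&(abs(q[...,1])<190)&(q[...,2]>45)&(q[...,2]<110)
    print(k,m.sum(),np.percentile(q[m],[3,50,97],axis=0).round(1).tolist() if m.any() else '')
E
```

```text
t: 15.88
position: [0.6347, 0.1004, 0.139]
tool_rot: [1.904, 2.132, 0.414]
contact_force: [-0.6, -1.3, -0.6]
finger_gap: 0.006
grip_force: 0.6
[ -0.4 134.2  74.1] [-0.6 -1.3 -0.6]
row [0.28, 0.04, 0.11] [-0.1, -0.1, 0.0] rows>= 1.0
scene 26 [[-2.5, 144.5, 79.2], [4.5, 149.8, 81.4], [11.7, 153.6, 83.9]]
top 11 [[3.5, 147.0, 70.2], [7.9, 149.5, 80.5], [10.8, 152.8, 86.3]]
```

Nearly home. A last press against the end stop, then I back off and up.

```bash
python3 -m handwheel '[[[0.15,0,0,0,0,0],[0.3,0,0,0,0,0],[0.4,0,0,0,0,0],[0.4,0,0,0,0,0],[0.4,0,0,0,0,0]]]'; python3 -m handwheel '[[[-1,0,0,0,0,0],[-1,0,0,0,0,0],[-1,0,-3,0,0,0],[-1,0,-6,0,0,0],[-1,0,-9,0,0,0],[-1,-3,-12,0,0,0],[-1,-6,-14,0,0,0],[-1,-9,-14,0,0,0],[-1,-12,-14,0,0,0],[-1,-12,-14,0,0,0],[-1,-12,-14,0,0,0],[-1,-12,-14,0,0,0]]]'; python3 - <<'E'
from h import *
import warnings; warnings.filterwarnings("ignore")
up,row,n=tray(); F=np.c_[up,row,n]
for k,b in(("scene",[-.001,.0016,0]),("top",[0,-.0025,.0015])):
    d=cap(k); q=(pts(d)-np.array(b)-O)@F*1000; c=d["pixels"].astype(int)
    m=(c[...,2]-c[...,0]>25)&(abs(q[...,0])<40)&(abs(q[...,1])<190)&(q[...,2]>60)&(q[...,2]<110)
    print(k,m.sum(),np.percentile(q[m],[3,50,97],axis=0).round(1).tolist() if m.any() else '')
    cv2.imwrite(f'pics/{k}9.png',d["pixels"][...,::-1])
a=cv2.imread('pics/scene9.png')[100:340,110:430]; b=cv2.imread('pics/top9.png')[140:260,140:420]
c=np.zeros((600,800,3),np.uint8); c[:360,:480]=cv2.resize(a,None,fx=1.5,fy=1.5); c[360:600,:560]=cv2.resize(b,None,fx=2,fy=2); cv2.imwrite('pics/c9.png',c)
E
```

```text
t: 16.4
position: [0.635, 0.1017, 0.1394]
tool_rot: [1.906, 2.128, 0.412]
contact_force: [0.2, -3.8, 0.8]
finger_gap: 0.007
grip_force: 2.6
t: 17.4
position: [0.4743, 0.077, 0.2249]
tool_rot: [1.902, 2.132, 0.419]
contact_force: [0.4, 0.8, 0.7]
finger_gap: 0.006
grip_force: 0.0
scene 44 [[-10.5, 145.7, 78.8], [-0.4, 150.7, 81.1], [10.7, 155.2, 83.6]]
top 36 [[-10.1, 144.4, 70.5], [1.7, 149.8, 81.7], [9.9, 154.6, 86.0]]
```

View pics/c9.png

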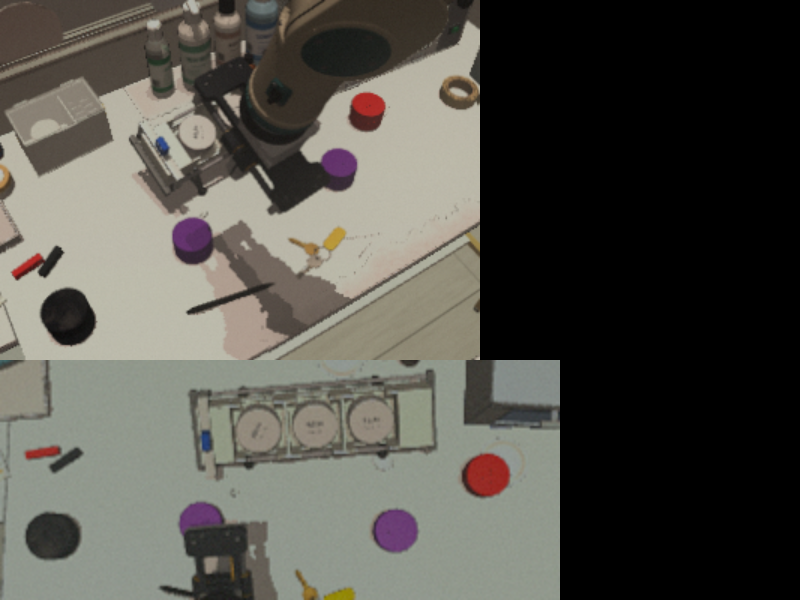

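The bar stands at the left end (+150 mm, tab at crop (205,440)), all three jars are in their cells, the black jar and the look-alikes are untouched, and the gripper is clear. I hand in the job.

```bash
python3 -c "
from h import *
print(order.finish_job())"
```

```text
the job is handed in; nothing more can be done
None
```

I set the cream jar flat in the empty left cell and let it go, then pushed the check bar by its blue tab from the right end to the left end over all three jars; the bar had stood about 14 mm short of the right end, so I nudged it there first, and I handed the job in (no verdict was returned).

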